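Release the locked medicine drawer with its two-button interlock

ROBOT

A 6-joint arm with a two-finger parallel gripper is mounted at the origin on a cart in front of the work surface, level with it; the furniture and walls round the work are solid. World frame = base frame: x ahead of the robot, y to its left, z up, the work surface at z = 0. Lengths are in m, angles in rad, forces in N, time in s.
With the tool pointing down it reaches from about 0.3 to 0.875 m from the base axis. Payload 6.4 kg.
Tool frame: the origin (TCP) lies between the finger pads; the fingertips stand 8 mm ahead of it and the grasp point (between the pads) lies 11 mm behind it (ctrl.finger_overhang is the distance from the TCP to the fingertips, in m); z points along the fingers, y is the line along which they close (so a half turn about z gives the same grasp; the last joint's range is limited). The gripper opens to 85 mm and grips with 20 to 120 N. Pads are 22 mm wide; open, the fingers measure 114 mm over their backs; the gripper's body (76 mm by 85 mm) begins 54 mm behind the grasp point. The pads swing forward as they close: fully open they stand 13 mm farther back than shut.
Start: joints at [-1.436, 0.181, 1.607, -0, 1.354, -0.206], TCP at [0.192, -0.542, 0.239] pointing down, gripper open.
Joint ranges: [-2.99, 2.99], [-0.89, 2.07], [0.3, 2.58], [-1.14, 4.28], [0, 2.63], [-3.12, 3.12]. Speed limits (rad/s): [2.57, 2.57, 3.01, 3.14, 3.14, 3.14].

INTERFACE

Orientations are given as a unit quaternion [w, x, y, z].
In Python, from bench import ctrl, camera gives the robot as it stands.
- The arm moves only by the shell command python3 -m pendant 'ROWS' [OPENING]. ROWS is JSON, a list of rows, each a list of 6 numbers: the shift along the world's x, y, z normalised to -1 to 1, where 1 is 200 mm, then the turn, a rotation vector about the world's x, y, z normalised to -1 to 1, where 1 is pi/2 rad. In form: [[dx, dy, dz, rx, ry, rz], ...]. A call has exactly 10 rows; each row shifts and turns the commanded pose from where the row before left it; what a row does not reach is not made up. A row lasts 1/8 s, in which the tool goes at most 62.5 mm and 10.7 degrees, less where a joint would pass 70% of its speed; a pose out of reach is approached as far as the arm can. A call with a number of a shift or a turn outside -1 to 1 is refused whole. A call with a gripper value outside its range is refused whole. OPENING is the opening, from -1 (shut) to 1 (fully open), set as the call begins (- or left out, the last holds). The fingers move at their own pace and stop on an object; the grip force is fixed at half the most. Time passes only in rows, so rows that do not move let the fingers close, or fill a call up. It gives the time, the measured TCP pose, the force, the opening and the grip force at its end, in the units of the state.
- ctrl.get_obs(): the state, without advancing time (a new reading comes with each control period).
- camera(name): name is "scene" or "top" or "wrist"; returns a dict with "color" (420x560x3 uint8, blue, green, red), "fx", "fy", "cx", "cy" (pixels), "distortion" ([k1, k2, p1, p2, k3] as OpenCV has them; the pictures are not rectified), "xyz" and "rotation" of the camera in the world; the wrist camera has in their place "hand_eye" (4x4, takes a point from camera to tool coordinates, whose origin is the TCP and whose axes are the flange's). Camera axes: x right, y down, z forward; pixel columns grow to the right and rows downward; lengths in m; the calibration is good to about 2 mm. A picture is of the moment at which its call begins: read the wrist's pose just before it. There is no depth.
- ctrl.hand_in(): hands the job in; it is judged then, once.
The state is a dict: "time_s": time; "q": joint angles; "dq": joint speeds; "joint_efforts": joint torques, N m; "eef_pos": TCP position; "eef_rot": TCP orientation; "wrist_force": force on the tool from outside, world axes, zero at the start; "torque": the same for the moment, N m; "opening": opening from 0.0 (shut) to 1.0 (fully open); "grasp_force": force on a finger pad.
Only numpy, scipy, OpenCV 4.12 (cv2) and the standard library are available. Lean on these libraries where they do the work, as an engineer would, in place of code of your own. Each camera call takes 0.05 s, during which the arm holds its last target. There are 200 camera calls.

TASK

Open the locked medicine drawer with its release buttons: press the two round buttons on top of the drawer unit down together, one fingertip on each, and keep both held down without a break until the drawer has slid fully out by its own spring, then let both buttons go and leave the drawer out. Do not touch the drawer itself or help it along, do not lift anything, and leave the tin in the drawer and the vial, jar and bottle round the unit where they stand.

Things in the scene. Friction and masses are not known exactly. Their poses are not given: they have to be found in the camera images.
- console: The drawer unit: fixed white steel case, 140 deep (x) x 150 wide (y) x 70 mm high. Origin: centre of its underside; x points to its back, y to its left seen from the front; the drawer comes out at the front (-x). On top two round push buttons, centres at x -10, y +-32 mm, each in a steel collar 37 mm across, 2.5 mm high; their faces are 21.5 mm above the case top at rest, 13.5 fully down.
- button_left_top (a point): Centre of the upper face of the left button (+y side of the unit), a black round cap 28 mm across with a nearly flat top (flat over 25 mm), 91.5 mm above the work surface at rest; the point moves down with the button.
- button_right_top (a point): The same for the right button (-y side).
- button_left (a joint): Travel of the left button in m: 0 up, 0.008 fully down. Springs back when let go; needs about 1.7 N to start and 4 N at the end of its travel. The lock on its side is freed from 0.0047 m; it counts as held down beyond 0.005 m.
- button_right (a joint): The same for the right button.
- drawer (a joint): Travel of the drawer in m: 0 shut, 0.060 fully out. A damped spring pushes it out slowly, in about 3 to 5 s, only while both buttons are held down; if either button comes up on the way the lock's teeth catch the drawer. Fully out, it stays out when the buttons are let go.
- drawer_front (a point): Centre of the outer face of the drawer's grey front (148 x 58 mm), 36 mm above the work surface, 73 mm in front of the unit's origin when shut and 133 mm when out; moves with the drawer.
- tin: A white round ointment tin, 52 mm across, 20 mm high, loose inside the drawer, hidden at the start; it rides out with the drawer. Origin at the centre of its underside.
- vial: Bystander: orange vial with a white cap, 46 mm across, 81 mm high, standing loose near the unit. Origin at the centre of its underside, z up.
- jar: Bystander: white jar, 50 mm across, 62 mm high, standing loose near the unit. Origin at the centre of its underside, z up.
- brown_bottle: Bystander: small brown bottle with a black cap, 33 mm across, 76 mm high, standing loose near the unit. Origin at the centre of its underside, z up.
Mind the look-alikes: they are no part of the job. Of the things that look like the console, take the one that is nearest to the robot's base at the start.

How it is judged:
By the outcome, as a careful person would: the job done as asked, in the order asked, and still so for the second after the job is handed in, with the robot touching nothing.
It also fails if it takes over 32 s, if anything falls off the work surface, if the arm or the gripper's body presses on something with over 40 N, if the wrist force passes 120 N, or if a joint passes its speed limit or range.

## Working session

There is one attempt and no reset: what is moved stays moved. The work goes in short steps, Python scripts to look and compute and a shell command to move; the robot and the scene stay as the last step left them, time stands still between calls to the robot, and variables do not carry over. Pictures are saved under pics/ and viewed, at most 10 in all, crops included, and the job is handed in when it is done.

```bash
mkdir -p pics; ls; python3 - <<'E'
from bench import ctrl,camera
import cv2,numpy as np
print(ctrl.get_obs())
for n in("scene","top"):
    c=camera(n); cv2.imwrite(f"pics/{n}0.png",c["color"]); print({k:(np.round(v,4).tolist() if k!="color" else 0) for k,v in c.items()})
print(ctrl.finger_overhang)
E
```

```text
pics
{'time_s': 0.0, 'q': array([-1.43629414e+00,  1.81550859e-01,  1.60804477e+00, -1.41937634e-05,
        1.35381347e+00, -2.06310639e-01]), 'dq': array([-0.0003061 , -0.00064021, -0.0010592 ,  0.00038778, -0.0009386 ,
        0.0007344 ]), 'joint_efforts': array([-1.16411004e-03, -4.44871795e+01, -3.51337516e+01, -2.98156328e-04,
        9.42096405e-03, -2.47073257e-05]), 'eef_pos': array([ 0.19212512, -0.5413558 ,  0.23836087]), 'eef_rot': array([-9.07889960e-04,  9.85515261e-01,  1.69584333e-01,  2.56775517e-05]), 'wrist_force': array([-0.86754911, -0.57423374,  0.11646897]), 'torque': array([6.23278480e-05, 2.64154169e-02, 1.76090556e-02]), 'grasp_force': 0.0, 'opening': 1.0003483488835763}
{'color': 0, 'fx': 440.3102, 'fy': 440.3102, 'cx': 288.2986, 'cy': 206.301, 'distortion': [-0.0574, 0.0, 0.0, 0.0, 0.0], 'xyz': [0.2711, -0.6445, 0.7076], 'rotation': [-0.3746, 0.8656, -0.301, 0.1404]}
{'color': 0, 'fx': 449.2014, 'fy': 449.2014, 'cx': 292.2594, 'cy': 210.7467, 'distortion': [-0.0822, 0.0, 0.0, 0.0, 0.0], 'xyz': [0.6114, -0.1497, 0.9494], 'rotation': [0.0289, -0.7039, 0.7091, -0.0275]}
0.008
```

View pics/scene0.png

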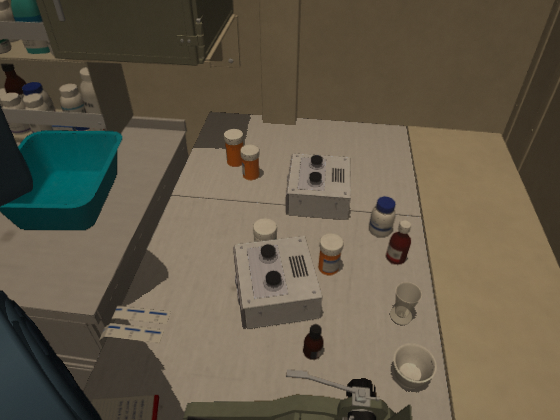

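View pics/top0.png

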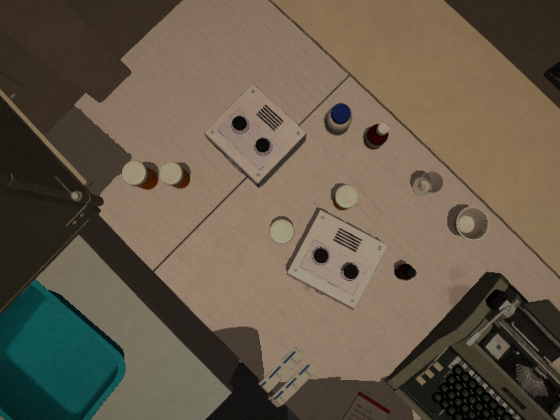

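The nearer unit is the one at about (336,257) in the top picture, with its buttons at about (321,255) and (350,271). In the scene picture its buttons are at (268,252) and (273,279). Beside it are the jar (281,231), the vial (346,196) and the brown bottle (404,270).

```bash
cat > h.py <<'E'
import cv2,numpy as np
from scipy.spatial.transform import Rotation as R
def rot(q): q=np.array(q); return R.from_quat(q[[1,2,3,0]]).as_matrix()
def ray(c,uv):
    K=np.array([[c["fx"],0,c["cx"]],[0,c["fy"],c["cy"]],[0,0,1]])
    p=cv2.undistortPoints(np.array([[uv]],float),K,np.array(c["distortion"]))[0,0]
    return np.r_[p,1]
def hit(c,uv,z,Rm=None,o=None):
    Rm=rot(c["rotation"]) if Rm is None else Rm; o=np.array(c["xyz"]) if o is None else o
    d=Rm@ray(c,uv); return o+d*(z-o[2])/d[2]
def blob(img,uv,r=14,t=60):
    g=img.max(axis=2); u,v=uv; w=(g[v-r:v+r+1,u-r:u+r+1]<t).astype(np.uint8)
    n,l,s,ce=cv2.connectedComponentsWithStats(w); i=1+np.argmax(s[1:,4]); return ce[i]+[u-r,v-r],s[i]
E
python3 - <<'E'
from h import *; from bench import camera,ctrl
for n,pts in(("top",[(321,255),(350,271)]),("scene",[(268,252),(273,279)])):
    c=camera(n)
    for p in pts:
        b,s=blob(c["color"],p); print(n,b.round(1),s,hit(c,b,.0915 if n=="top" else .088).round(4))
    cv2.imwrite(f"pics/crop_{n}.png",cv2.resize(c["color"][170:330,220:440] if n=="top" else c["color"][210:370,210:430],None,fx=3.6,fy=3.6,interpolation=2))
    if n=="top":
        for k,p,z in(("jar",(281,231),.062),("vial",(346,194),.081),("bot",(404,270),.076),("c1",(322,208),.07),("c2",(387,244),.07),("c3",(352,302),.07),("c4",(289,267),.07)): print(k,hit(c,p,z).round(4))
q=ctrl.get_obs(); print(rot(q["eef_rot"]).round(3))
E
```

```text
top [320.5 255.2] [  7   7  14  15 165] [ 0.5946 -0.2014  0.0915]
top [350.  270.7] [  5   6  17  16 182] [ 0.5648 -0.2571  0.0915]
jar [ 0.6424 -0.1256  0.062 ]
vial [ 0.7127 -0.2531  0.081 ]
bot [ 0.5642 -0.3643  0.076 ]
c1 [ 0.6867 -0.2067  0.07  ]
c2 [ 0.6149 -0.3334  0.07  ]
c3 [ 0.5031 -0.2629  0.07  ]
c4 [ 0.5719 -0.141   0.07  ]
scene [267.7 251.7] [  7   7  15  15 173] [ 0.59  -0.204  0.088]
scene [273.  278.5] [  7   6  15  16 203] [ 0.5598 -0.2598  0.088 ]
[[ 0.943  0.334 -0.   ]
 [ 0.334 -0.943  0.001]
 [ 0.    -0.001 -1.   ]]
```

View pics/crop_top.png

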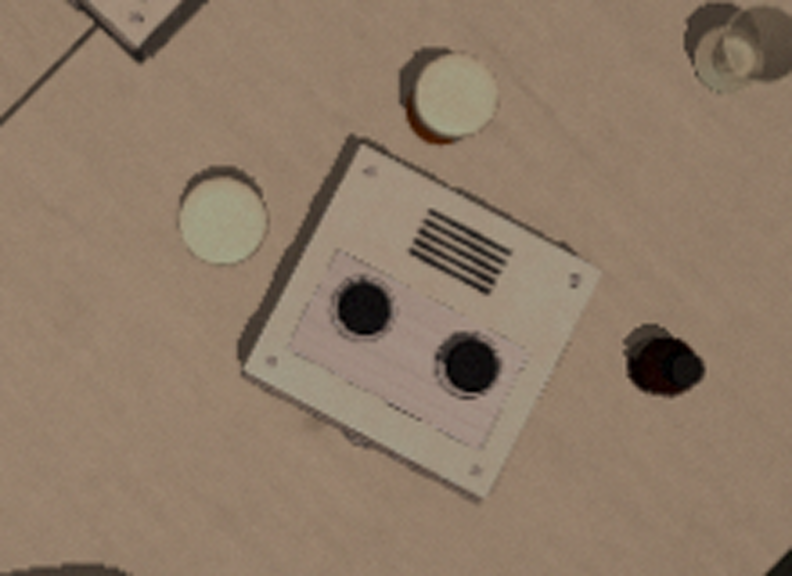

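```bash
python3 -m pendant '[[0.194,0.156,-0.04,0,0,-0.053],[0.194,0.156,-0.04,0,0,-0.053],[0.194,0.156,-0.04,0,0,-0.053],[0.194,0.156,-0.04,0,0,-0.053],[0.194,0.156,-0.04,0,0,-0.053],[0.194,0.156,-0.04,0,0,-0.053],[0.194,0.156,-0.04,0,0,-0.053],[0.194,0.156,-0.04,0,0,-0.053],[0.194,0.156,-0.04,0,0,-0.053],[0.194,0.156,-0.04,0,0,-0.053]]' 0.165
python3 - <<'E'
from h import *; from bench import camera,ctrl
o=ctrl.get_obs(); c=camera("wrist"); print(o["eef_pos"],o["opening"],o["wrist_force"],o["q"].round(3)); print(rot(o["eef_rot"]).round(4))
print({k:(np.round(v,4).tolist() if k!="color" else 0) for k,v in c.items()})
cv2.imwrite("pics/w1.png",c["color"])
E
```

```text
time_s: 1.45
eef_pos: [0.5813, -0.2287, 0.1589]
eef_rot: [0.0, 0.97, -0.245, -0.0]
wrist_force: [-0.1, -0.3, 0.3]
opening: 0.584
grasp_force: 0.0
[ 0.58130881 -0.22873738  0.15886918] 0.583649508896742 [-0.07177918 -0.31104297  0.33680761] [-0.565  0.367  1.545 -0.     1.23   1.501]
[[ 8.802e-01 -4.745e-01 -1.000e-04]
 [-4.745e-01 -8.802e-01 -0.000e+00]
 [-1.000e-04  1.000e-04 -1.000e+00]]
{'color': 0, 'fx': 338.223, 'fy': 338.223, 'cx': 281.6412, 'cy': 210.0078, 'distortion': [-0.0172, 0.0, 0.0, 0.0, 0.0], 'hand_eye': [[-0.0009, -0.9624, -0.2716, 0.0682], [1.0, -0.0009, -0.0001, -0.0021], [-0.0001, -0.2716, 0.9624, -0.1358], [0.0, 0.0, 0.0, 1.0]]}
```

View pics/w1.png

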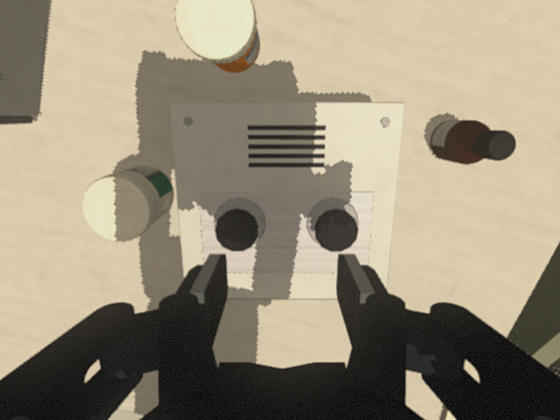

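The wrist view shows the two button faces at about (237,230) and (336,230). The fingertips end at about v=255, the left one spanning u 205–226 and the right one 338–362.

```bash
python3 - <<'E'
from h import *; from bench import camera,ctrl
o=ctrl.get_obs(); img=cv2.imread("pics/w1.png"); c=camera("wrist"); H=np.array(c["hand_eye"])
W=rot(o["eef_rot"]); B=[]
for p in((237,230),(336,230)):
    g=img.max(axis=2)[200:258,:]; 
    e=hit(c,p,0,W@H[:3,:3],W@H[:3,3]+o["eef_pos"]-[0,0,.0915])+[0,0,.0915]; B.append(e); print(p,e.round(4))
m=(B[0]+B[1])/2; d=B[0]-B[1]; print(m,np.linalg.norm(d),np.degrees(np.arctan2(d[1],d[0])), "toolframe",(W.T@(m-o["eef_pos"])).round(4), [ (W.T@(b-o["eef_pos"])).round(4) for b in B])
for z in(.0,.008):
  for p in((205,255),(226,255),(338,255),(362,255)): print(z,p,hit(c,p,z,H[:3,:3],H[:3,3]).round(4))
cv2.imwrite("pics/w1c.png",cv2.resize(img[190:310,180:400],None,fx=3.6,fy=3.6,interpolation=2))
E
```

```text
(237, 230) [ 0.5973 -0.1963  0.0915]
(336, 230) [ 0.5677 -0.2514  0.0915]
[ 0.58250009 -0.22384921  0.0915    ] 0.06251434840878325 61.635155592210644 toolframe [-0.002   0.0009  0.0663] [array([-0.002 , -0.0304,  0.0664]), array([-0.0019,  0.0321,  0.0662])]
0.0 (205, 255) [ 0.0096 -0.0354  0.    ]
0.0 (226, 255) [ 0.0096 -0.0263  0.    ]
0.0 (338, 255) [0.0096 0.0223 0.    ]
0.0 (362, 255) [0.0096 0.0327 0.    ]
0.008 (205, 255) [ 0.0062 -0.0374  0.008 ]
0.008 (226, 255) [ 0.0062 -0.0277  0.008 ]
0.008 (338, 255) [0.0061 0.0237 0.008 ]
0.008 (362, 255) [0.0061 0.0347 0.008 ]
```

View pics/w1c.png

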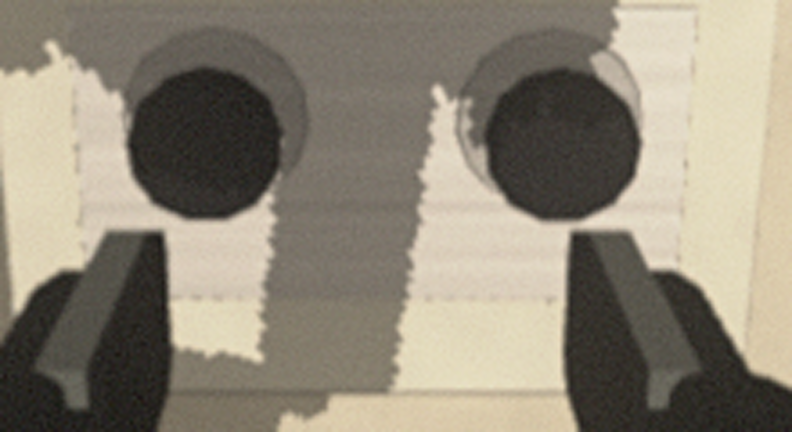

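```bash
python3 -c "
from bench import ctrl
o=ctrl.get_obs();print(o['time_s'],o['eef_pos'],o['dq'].round(3),o['eef_rot'])"
```

```text
1.55 [ 0.58250944 -0.22598058  0.15790128] [-0.064 -0.031  0.032 -0.039  0.014 -0.109] [-9.53774464e-04  9.70257820e-01 -2.42071598e-01 -4.40867248e-04]
```

```bash
python3 -m pendant '[[0,0,-0.1,0,0,0],[0,0,-0.1,0,0,0],[0,0,-0.05,0,0,0],[0,0,0,0,0,0],[0,0,0,0,0,0],[0,0,0,0,0,0],[0,0,0,0,0,0],[0,0,0,0,0,0],[0,0,0,0,0,0],[0,0,0,0,0,0]]' 0.34
python3 - <<'E'
from h import *; from bench import camera,ctrl
o=ctrl.get_obs(); c=camera("wrist"); print(o["eef_pos"],o["opening"],o["wrist_force"],o["dq"].round(3)); print(rot(o["eef_rot"]).round(4)); print(ctrl.get_obs()["eef_pos"])
cv2.imwrite("pics/w2.png",c["color"]); cv2.imwrite("pics/w2c.png",cv2.resize(c["color"][160:320,170:390],None,fx=3.6,fy=3.6,interpolation=2))
E
```

```text
time_s: 2.8
eef_pos: [0.5802, -0.2299, 0.1093]
eef_rot: [-0.0, 0.97, -0.243, -0.0]
wrist_force: [-0.9, -0.4, -0.2]
opening: 0.668
grasp_force: 0.0
[ 0.58020762 -0.22990122  0.10928864] 0.6683211783603868 [-0.87092933 -0.40574822 -0.15494621] [ 0.     0.002  0.002  0.001  0.001 -0.002]
[[ 0.8815 -0.4721  0.    ]
 [-0.4721 -0.8815  0.    ]
 [-0.     -0.     -1.    ]]
[ 0.58019207 -0.2298998   0.10927115]
```

View pics/w2c.png

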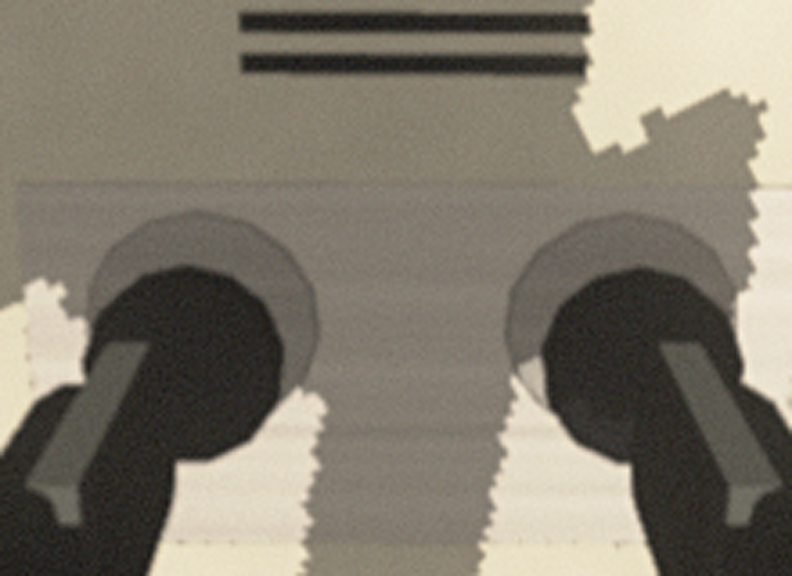

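Both tips stand just above the buttons. In full-image pixels the button centres are about (221.4,261) and (348.6,262). The tip ends are at v≈255, u≈199–211 and 353.5–364.5.

```bash
python3 - <<'E'
from h import *; from bench import camera,ctrl
o=ctrl.get_obs(); c=camera("wrist"); H=np.array(c["hand_eye"]); 
zb=o["eef_pos"][2]-.0915
b=[hit(c,p,zb,H[:3,:3],H[:3,3]) for p in((221.4,261),(348.6,262))]; print(np.round(b,4))
for z in(-.004,0,.004): print(z,[hit(c,p,z,H[:3,:3],H[:3,3])[:2].round(4) for p in((199,255),(211,255),(353.5,255),(364.5,255))])
print((rot(o["eef_rot"])@(np.mean(b,0)+[0,0.001,0])).round(4))
E
```

```text
[[-0.0012 -0.0319  0.0178]
 [-0.0018  0.0309  0.0178]]
-0.004 [array([ 0.0114, -0.037 ]), array([ 0.0114, -0.0319]), array([0.0113, 0.0281]), array([0.0113, 0.0327])]
0 [array([ 0.0096, -0.038 ]), array([ 0.0096, -0.0328]), array([0.0096, 0.029 ]), array([0.0096, 0.0338])]
0.004 [array([ 0.0079, -0.0391]), array([ 0.0079, -0.0337]), array([0.0078, 0.0299]), array([0.0078, 0.0348])]
[-0.0016  0.0003 -0.0178]
```

```bash
python3 -m pendant '[[-0.01,-0.003,-0.02,0,0,0],[0,0,-0.02,0,0,0],[0,0,-0.02,0,0,0],[0,0,-0.015,0,0,0],[0,0,-0.015,0,0,0],[0,0,-0.01,0,0,0],[0,0,0,0,0,0],[0,0,0,0,0,0],[0,0,0,0,0,0],[0,0,0,0,0,0]]' 0.34
```

```text
time_s: 4.15
eef_pos: [0.578, -0.2305, 0.0898]
eef_rot: [-0.0, 0.97, -0.243, -0.0]
wrist_force: [-3.1, 1.7, 4.8]
opening: 0.666
grasp_force: 2.7
```

```bash
python3 -m pendant '[[0,0,-0.015,0,0,0],[0,0,-0.015,0,0,0],[0,0,0,0,0,0],[0,0,0,0,0,0],[0,0,0,0,0,0],[0,0,0,0,0,0],[0,0,0,0,0,0],[0,0,0,0,0,0],[0,0,0,0,0,0],[0,0,0,0,0,0]]' 0.34
python3 - <<'E'
from h import *; from bench import camera,ctrl
print(ctrl.get_obs()["wrist_force"]); a=camera("top")["color"][170:330,220:440]; b=camera("wrist")["color"]
cv2.imwrite("pics/p1.png",np.hstack([cv2.resize(a,(400,291)),cv2.resize(b,(388,291))]))
E
```

```text
time_s: 5.4
eef_pos: [0.5782, -0.2305, 0.0869]
eef_rot: [0.0, 0.97, -0.243, -0.0]
wrist_force: [-11.4, 5.9, 25.3]
opening: 0.673
grasp_force: 12.7
[-11.43686857   5.91412014  25.26900346]
```

View pics/p1.png

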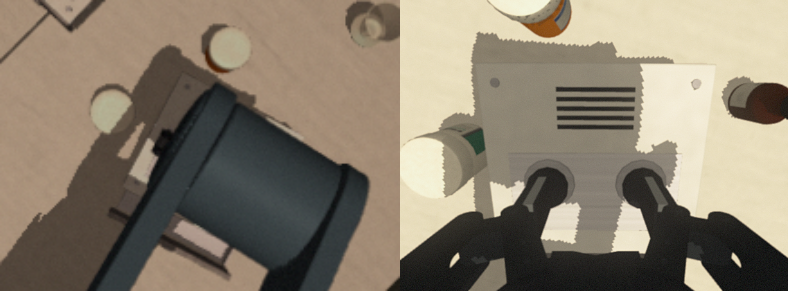

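The top view shows the drawer already coming out, so I'll keep holding.

```bash
python3 -m pendant '[[0,0,0,0,0,0],[0,0,0,0,0,0],[0,0,0,0,0,0],[0,0,0,0,0,0],[0,0,0,0,0,0],[0,0,0,0,0,0],[0,0,0,0,0,0],[0,0,0,0,0,0],[0,0,0,0,0,0],[0,0,0,0,0,0]]'
python3 -m pendant '[[0,0,0,0,0,0],[0,0,0,0,0,0],[0,0,0,0,0,0],[0,0,0,0,0,0],[0,0,0,0,0,0],[0,0,0,0,0,0],[0,0,0,0,0,0],[0,0,0,0,0,0],[0,0,0,0,0,0],[0,0,0,0,0,0]]'
python3 -c "
from bench import camera
import cv2
cv2.imwrite('pics/a.png',camera('top')['color'])"
python3 -m pendant '[[0,0,0,0,0,0],[0,0,0,0,0,0],[0,0,0,0,0,0],[0,0,0,0,0,0],[0,0,0,0,0,0],[0,0,0,0,0,0],[0,0,0,0,0,0],[0,0,0,0,0,0],[0,0,0,0,0,0],[0,0,0,0,0,0]]'
python3 -m pendant '[[0,0,0,0,0,0],[0,0,0,0,0,0],[0,0,0,0,0,0],[0,0,0,0,0,0],[0,0,0,0,0,0],[0,0,0,0,0,0],[0,0,0,0,0,0],[0,0,0,0,0,0],[0,0,0,0,0,0],[0,0,0,0,0,0]]'
python3 - <<'E'
import cv2,numpy as np
from h import *
from bench import camera
c=camera('top');a=cv2.imread('pics/a.png');b=c['color'];s=np.s_[230:350,240:350]
cv2.imwrite('pics/p2.png',np.hstack([cv2.resize(x[s],(395,431),interpolation=2) for x in(a,b)]))
print(cv2.absdiff(a[s],b[s]).mean())
# expected drawer front top corners at x=-133 (out), z .065; axes from buttons
K=np.array([[c["fx"],0,c["cx"]],[0,c["fy"],c["cy"]],[0,0,1]]);Rm=rot(c["rotation"]).T
y=np.array([.4721,.8815,0]);x=np.array([.8815,-.4721,0]);o=np.array([.5791,-.229,0])+.01*x
P=np.array([o-.133*x+s_*.074*y+[0,0,.065] for s_ in(1,-1)])
print(cv2.projectPoints(P,cv2.Rodrigues(Rm)[0],-Rm@np.array(c["xyz"]),K,np.array(c["distortion"]))[0])
E
```

```text
time_s: 6.75
eef_pos: [0.5782, -0.2305, 0.0869]
eef_rot: [0.0, 0.97, -0.243, -0.0]
wrist_force: [-12.8, 6.2, 25.3]
opening: 0.672
grasp_force: 12.7
time_s: 8.0
eef_pos: [0.5782, -0.2305, 0.0869]
eef_rot: [0.0, 0.97, -0.243, -0.0]
wrist_force: [-12.1, 6.2, 25.3]
opening: 0.669
grasp_force: 12.7
time_s: 9.3
eef_pos: [0.5782, -0.2306, 0.0869]
eef_rot: [0.0, 0.97, -0.243, -0.0]
wrist_force: [-12.6, 6.3, 25.2]
opening: 0.669
grasp_force: 12.7
time_s: 10.55
eef_pos: [0.5782, -0.2305, 0.0869]
eef_rot: [0.0, 0.97, -0.243, -0.0]
wrist_force: [-11.9, 6.4, 25.6]
opening: 0.675
grasp_force: 12.7
1.8657828282828284
[[[271.14392534 301.07670354]]

 [[338.40128156 336.62463512]]]
```

View pics/p2.png

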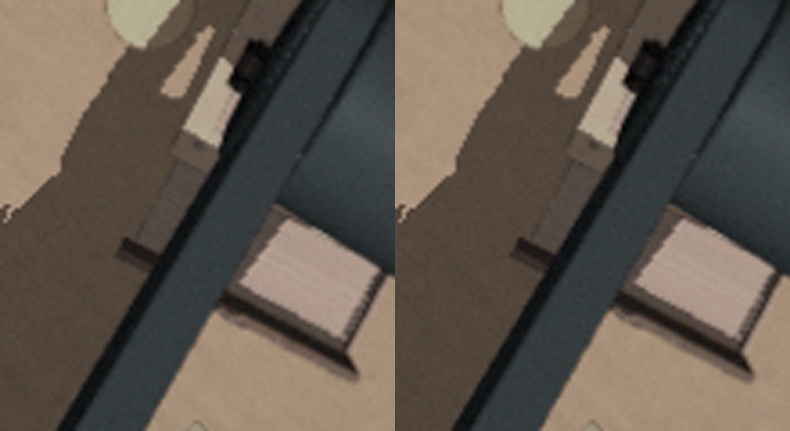

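The drawer front's corners are at about (272.6,301) and (339.4,335), against (271,301) and (338,337) predicted for fully out. They haven't moved for 2.5 s, so I'll let go.

```bash
python3 -m pendant '[[0,0,0.03,0,0,0],[0,0,0.05,0,0,0],[0,0,0.1,0,0,0],[0,0,0.2,0,0,0],[0,0,0.2,0,0,0],[0,0,0.1,0,0,0],[0,0,0,0,0,0],[0,0,0,0,0,0],[0,0,0,0,0,0],[0,0,0,0,0,0]]'
python3 -m pendant '[[-0.1,-0.2,0,0,0,0],[-0.2,-0.2,0,0,0,0],[-0.2,-0.2,0,0,0,0],[-0.2,-0.2,0,0,0,0],[-0.2,-0.2,0,0,0,0],[-0.1,-0.1,0,0,0,0],[0,0,0,0,0,0],[0,0,0,0,0,0],[0,0,0,0,0,0],[0,0,0,0,0,0]]'
python3 -c "
from bench import camera
import cv2
cv2.imwrite('pics/b.png',cv2.resize(camera('top')['color'][160:360,220:440],None,fx=2.8,fy=2.8))"
```

```text
time_s: 11.85
eef_pos: [0.5777, -0.2303, 0.2179]
eef_rot: [-0.0, 0.97, -0.243, -0.001]
wrist_force: [-0.3, -0.5, 0.0]
opening: 0.666
grasp_force: 0.0
time_s: 13.1
eef_pos: [0.379, -0.4497, 0.2193]
eef_rot: [-0.0, 0.97, -0.243, 0.0]
wrist_force: [0.1, -0.1, -0.0]
opening: 0.671
grasp_force: 0.0
```

View pics/b.png

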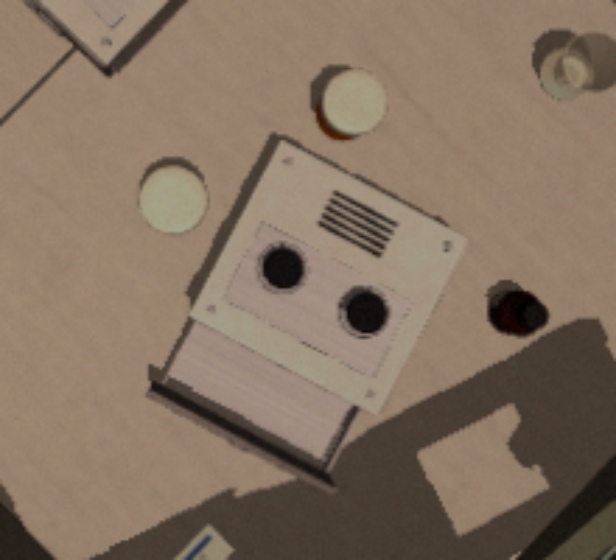

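```bash
python3 - <<'E'
from h import *
from bench import camera
c=camera('top');K=np.array([[c["fx"],0,c["cx"]],[0,c["fy"],c["cy"]],[0,0,1]]);Rm=rot(c["rotation"]).T
y=np.array([.4721,.8815,0]);x=np.array([.8815,-.4721,0]);o=np.array([.5797,-.2293,0])+.01*x
im=cv2.resize(c["color"][220:360,260:400],None,fx=4,fy=4,interpolation=2)
for X,Z,Y,col in((-.070,.07,.075,(0,255,0)),(-.133,.065,.074,(0,0,255)),(-.125,.065,.074,(255,255,0))):
    P=np.array([o+X*x+s*Y*y+[0,0,Z] for s in(1,-1)])
    p=cv2.projectPoints(P,cv2.Rodrigues(Rm)[0],-Rm@np.array(c["xyz"]),K,np.array(c["distortion"]))[0][:,0]
    q=((p-[260,220])*4+2).astype(int); cv2.line(im,tuple(map(int,q[0])),tuple(map(int,q[1])),col,1); print(p)
cv2.imwrite("pics/c.png",im)
E
```

```text
[[285.85780386 271.99687508]
 [354.24618487 308.04166043]]
[[271.29605812 300.7664477 ]
 [338.55197471 336.31266245]]
[[273.21208114 297.11984095]
 [340.45077575 332.64476565]]
```

View pics/c.png

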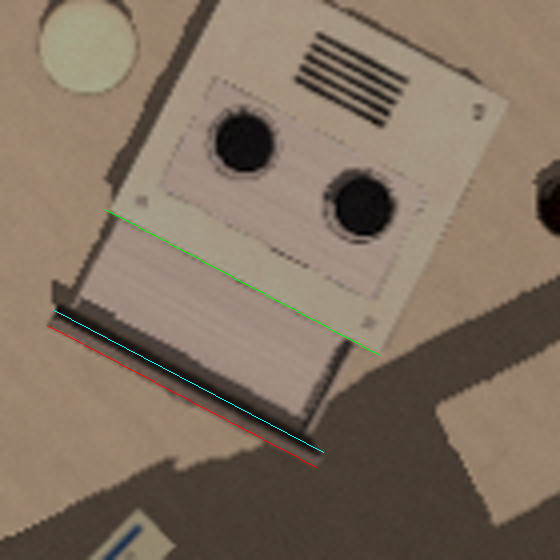

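```bash
python3 - <<'E'
from h import *
from bench import camera
y=np.array([.4721,.8815,0]);x=np.array([.8815,-.4721,0]);o=np.array([.5797,-.2293,0])+.01*x
def prof(n,im,Xs,Z,Y):
    c=camera(n);K=np.array([[c["fx"],0,c["cx"]],[0,c["fy"],c["cy"]],[0,0,1]]);Rm=rot(c["rotation"]).T
    P=np.array([o+X*x+s*y+[0,0,Z] for X in Xs for s in Y])
    p=cv2.projectPoints(P,cv2.Rodrigues(Rm)[0],-Rm@np.array(c["xyz"]),K,np.array(c["distortion"]))[0].astype(np.float32)
    g=cv2.cvtColor(c["color"] if im is None else im,6)
    return cv2.remap(g,p,None,1).reshape(len(Xs),-1).mean(1).round().astype(int)
Xs=-np.arange(.104,.15,.002); Y=np.linspace(-.06,.03,60)
print("out",list(zip((Xs*1000).round().astype(int).tolist(),prof("top",None,Xs,.065,Y).tolist())))
X0=-np.arange(.06,.09,.002)
print("shut",list(zip((X0*1000).round().astype(int).tolist(),prof("top",cv2.imread("pics/top0.png"),X0,.065,Y).tolist())))
print("case now",list(zip((X0*1000).round().astype(int).tolist(),prof("top",None,X0,.07,Y).tolist())))
print("scene",list(zip((Xs*1000).round().astype(int).tolist(),prof("scene",None,Xs,.065,Y).tolist())))
E
```

```text
out [(-104, 140), (-106, 140), (-108, 140), (-110, 138), (-112, 135), (-114, 114), (-116, 75), (-118, 65), (-120, 57), (-122, 34), (-124, 23), (-126, 27), (-128, 55), (-130, 84), (-132, 91), (-134, 102), (-136, 119), (-138, 121), (-140, 120), (-142, 118), (-144, 117), (-146, 116), (-148, 114)]
shut [(-60, 147), (-62, 148), (-64, 148), (-66, 149), (-68, 148), (-70, 124), (-72, 88), (-74, 95), (-76, 118), (-78, 126), (-80, 128), (-82, 129), (-84, 129), (-86, 129), (-88, 129)]
case now [(-60, 152), (-62, 153), (-64, 153), (-66, 153), (-68, 152), (-70, 136), (-72, 133), (-74, 139), (-76, 139), (-78, 137), (-80, 137), (-82, 137), (-84, 137), (-86, 137), (-88, 140)]
scene [(-104, 43), (-106, 42), (-108, 42), (-110, 41), (-112, 41), (-114, 41), (-116, 41), (-118, 41), (-120, 41), (-122, 41), (-124, 42), (-126, 42), (-128, 42), (-130, 41), (-132, 40), (-134, 40), (-136, 40), (-138, 39), (-140, 39), (-142, 39), (-144, 39), (-146, 39), (-148, 39)]
```

The drawer front's outer edge went from −75 mm in the shut picture to −135 mm now. That is a 60 mm travel, so the drawer is fully out.

```bash
python3 -c "
from bench import ctrl
print(ctrl.hand_in())"
```

```text
the job is handed in; nothing more can be done
None
```

I held both buttons down together until the drawer had slid fully out, measured at about 60 mm, then let go. The drawer stayed out, the vial, jar and bottle stand where they did, and the job is handed in at about 13 s of the 32 s allowed; the tin was not visible in the pictures, so I could not check it.

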